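# Seat the mirror plate on its three-ball base

## Task

Take the plate that carries the rectangular mirror block and seat it on the grey three-ball base, its narrow tongue over the base's narrow tongue, pressing it down past the two sprung jaws until they pull it fully home and level on all three balls. Then let go. Leave the similar plate with the round post where it stands.

Things in the scene. Friction and masses are not known exactly. Their poses are not given: they have to be found in the camera images.
- mirror_plate_grip (a point): Grasp point on the block of the loose 0.32 kg mirror plate: aluminium T, bar 104 mm wide (y), tongue 44 wide; x along the tongue, z up. It carries a rectangular block, 24 (x) x 34 (y) x 64 tall, with a small round mirror facing the tongue: grasp across y. From here: block top 25 up, T's top 39 down, feet 62 down; in x bar 43 back, tongue 53 forward.
- base_home (a point): Where mirror_plate_grip lies once the plate is home: 79 mm above the table, axes likewise (x along the base's tongue). Sprung jaws at the bar ends, tops 54 mm above the table, meet the plate some 15 mm above home; a push of 6 to 12 N spreads them; from some 5 mm above home they pull it down. The balls centre a plate up to 6 mm and 4 degrees off together (8 mm or 8 alone).
- ball_base: The fixed grey base: T-shaped slab 14 mm thick, 136 wide (y), 108 long (x), with three 15 mm steel balls (two on the bar, one on the tongue) and a steel jaw on a spring slide at each bar end. Origin on the table, 5 mm ahead (x) of base_home; x along the tongue, z up.
- post_plate_grip (a point): The same point of the other loose plate, to be left alone: the same T, but with an upright round post, 30 mm across and 64 tall, in place of the mirror block. The two plates may swap places.

How it is judged:
By the outcome, as a careful person would: the job done as asked, in the order asked, and still so for the second after the job is handed in, with the robot touching nothing.
It also fails if it takes over 34 s, if anything falls off the work surface, if the arm or the gripper's body presses on something with over 40 N, if the wrist force passes 120 N, or if a joint passes its speed limit or range.

## Robot

A 6-joint arm with a two-finger parallel gripper is mounted at the origin on a cart in front of the work surface, level with it; the furniture and walls round the work are solid. World frame = base frame: x ahead of the robot, y to its left, z up, the work surface at z = 0. Lengths are in mm, angles in degrees, forces in N, time in s.
With the tool pointing down it reaches from about 300 to 850 mm from the base axis. Payload 4.2 kg.
Tool frame: the origin (TCP) lies midway between the tips of the shut fingers; the grasp point (between the pads) lies 19 mm behind it (env.grasp_offset is the distance from the TCP to the grasp point, in mm); z points along the fingers, y is the line along which they close (so a half turn about z gives the same grasp; the last joint's range is limited). The gripper opens to 91 mm and grips with 3 to 60 N. Pads are 32 mm wide; open, the fingers measure 118 mm over their backs; the gripper's body (76 mm by 178 mm) begins 60 mm behind the grasp point.
Start: joints at [71.792, 18.312, 89.639, -0, 72.044, -1.146], TCP at [168.717, 549.707, 213.976] pointing down, gripper open.
Joint ranges: [-177.97, 177.97], [-48.28, 115.42], [12.27, 149.76], [-77.06, 257.06], [2.81, 150.46], [-146.56, 146.56]. Speed limits (degrees/s): [147.25, 147.25, 180, 180, 180, 180].

## Interface

Orientations are given as [roll, pitch, yaw] about the fixed x, y, z axes, in that order (R = Rz(yaw) Ry(pitch) Rx(roll)).
In Python, from workcell import env, optics gives the robot as it stands. The module is installed in compiled form; this text tells all that it offers.
- The arm moves only by the tool send_rows, never from a script. Its argument "targets" is a list that holds one entry, the list of rows, each a list of 7 numbers: the turn, a rotation vector about the world's x, y, z scaled (see below), then the shift along the world's x, y, z scaled (see below), then the closure, from -1 (fully open) to 1 (shut). In form: [[[rx, ry, rz, x, y, z, gripper], ...]]. A call has 1 to 12 rows; each row shifts and turns the commanded pose from where the row before left it; what a row does not reach is not made up. The controller multiplies each number of a shift by 0.2 m and each number of a turn by pi/2 rad. A row lasts 1/10 s, in which the tool goes at most 50 mm and 8.59 degrees, less where a joint would pass 70% of its speed; a pose out of reach is approached as far as the arm can. A call with a number of a shift or a turn outside -1 to 1 is refused whole. A call with a gripper value outside its range is refused whole. The fingers move at their own pace and stop on an object; "grip_force" is the grip in N (left out, the last holds). Time passes only in rows, so rows that do not move let the fingers close. It gives the time, the measured TCP pose, the force, the opening and the grip force at its end, in the units of the state.
- env.state(): the state, without advancing time (a new reading comes with each control period).
- optics.grab_frame(name): name is "scene" or "top"; returns (picture, depth): 480x640x3 uint8, red, green, blue; 480x640 float32, mm along the optical axis (not along the pixel's ray), 0 where there is no reading.
- optics.camera_info(name): a dict with "camera_matrix" (3x3 intrinsics, pixels), "R" (3x3) and "t" (3): a world point X has camera coordinates R X + t. Camera axes: x right, y down, z forward; pixel columns grow to the right and rows downward; lengths in mm; the calibration is good to about 2 mm. A picture is of the moment at which its call begins. camera_info takes no time and is no camera call.
- env.job_done(): hands the job in; it is judged then, once.
Trained networks look in the newest picture that a camera, given by its name, has taken for a name from the list of things; names that differ only in an ending like _2 or _b are one class to them, and where a whole thing is asked for, a point or a joint stands for the part that bears it (a point fixed in the world has none). Each returns a list of dicts, best first, with "conf" (0 to 1); they miss things now and then, are a little off and sometimes report something else, mostly with a low value. They report only what shows in the picture. A call takes as long as a camera call.
- optics.silhouettes(camera, name): "mask" (480x640 bool, what is visible of it) and "at" ([column, row] in pixels, amid what is visible of it).
- optics.place_of(camera, name): "at" ([column, row] in pixels: a listed point, or the origin of a listed thing).
The state is a dict: "time_s": time; "qpos": joint angles; "qvel": joint speeds; "effort": joint torques, N m; "ee_pos": TCP position; "ee_rot": TCP orientation; "force": force on the tool from outside, world axes, zero at the start; "torque": the same for the moment, N m; "gripper_width": finger opening in mm; "gripper_force": force on a finger pad.
Only numpy, scipy, OpenCV 4.12 (cv2) and the standard library are available. Lean on these libraries where they do the work, as an engineer would, in place of code of your own. Each camera call takes 0.05 s, during which the arm holds its last target. There are 200 camera calls.

## Working session

There is one attempt and no reset: what is moved stays moved. The work goes in short steps, Python scripts to look and compute and a tool call to move; the robot and the scene stay as the last step left them, time stands still between calls to the robot, and variables do not carry over. Pictures are saved under pics/ and viewed, at most 10 in all, crops included, and the job is handed in when it is done.

Besides the shell and the picture viewer there is one more tool, called after "Emit:" as name([rows], argument=value, ...), one row to a line, values as JSON. send_rows: Moves the arm, as the interface text tells. Its arguments: {"type":"object","properties":{"targets":{"type":"array"},"grip_force":{"type":"number"}},"required":["targets"]}

```bash
mkdir -p pics; cat > h.py <<'E'
import numpy as np, cv2
from workcell import env, optics
def world(cam,u,v,d):
    c=optics.camera_info(cam);K=np.array(c["camera_matrix"]);R=np.array(c["R"]);t=np.array(c["t"])
    p=np.stack([(u-K[0,2])/K[0,0]*d,(v-K[1,2])/K[1,1]*d,d],-1)
    return (p-t)@R
def onplane(cam,u,v,z):
    a=world(cam,u,v,np.float64(1.));b=world(cam,u,v,np.float64(2.))
    return a+(b-a)*(z-a[2])/(b[2]-a[2])
E
python3 - <<'E'
from h import *
np.set_printoptions(precision=1,suppress=True)
for c in ("scene","top"):
    im,d=optics.grab_frame(c); cv2.imwrite(f"pics/{c}1.png",im[:,:,::-1]); np.save(f"{c}_d.npy",d)
    i=optics.camera_info(c); print(c,-np.array(i["R"]).T@i["t"])
    for n in ("mirror_plate_grip","base_home","ball_base","post_plate_grip"):
        for r in optics.place_of(c,n)[:2]:
            u,v=r["at"]; z={"mirror_plate_grip":62,"base_home":79,"ball_base":0,"post_plate_grip":62}[n]
            print(n,round(r["conf"],2),np.array(r["at"]),onplane(c,u,v,z))
s=env.state();print(s["time_s"],s["ee_pos"],s["ee_rot"],s["gripper_width"],env.grasp_offset)
E
```

```text
scene [-62.1 400.5 474.6]
mirror_plate_grip 0.74 [445.5 243.7] [ 460.9 -223.    62. ]
ball_base 0.65 [274.8 335.6] [478.6 100.3   0. ]
post_plate_grip 0.92 [362.4 217.1] [ 621.8 -173.6   62. ]
top [369.  -21.6 950.4]
mirror_plate_grip 0.97 [426.4 292.3] [ 456.2 -210.4   62. ]
base_home 0.93 [244.6 283.4] [470.  101.5  79. ]
ball_base 0.73 [250.8 288.9] [468.9 100.9   0. ]
post_plate_grip 0.62 [408.1 201.4] [ 619.  -185.1   62. ]
0.5 [168.7 549.7 214. ] [180.   -0.  162.9] 91.391230714366 18.8
```

View pics/top1.png

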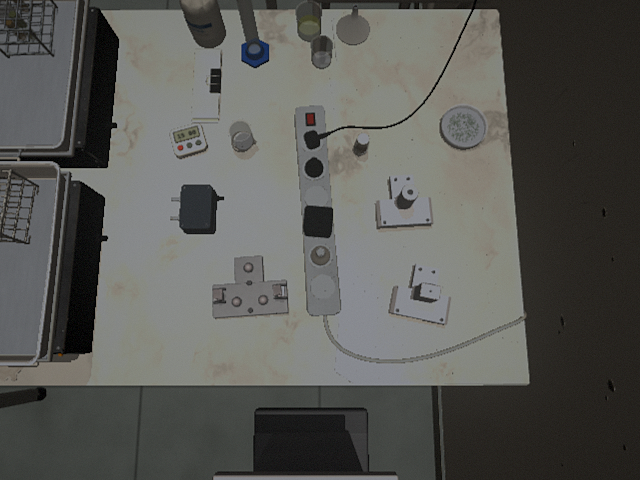

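View pics/scene1.png

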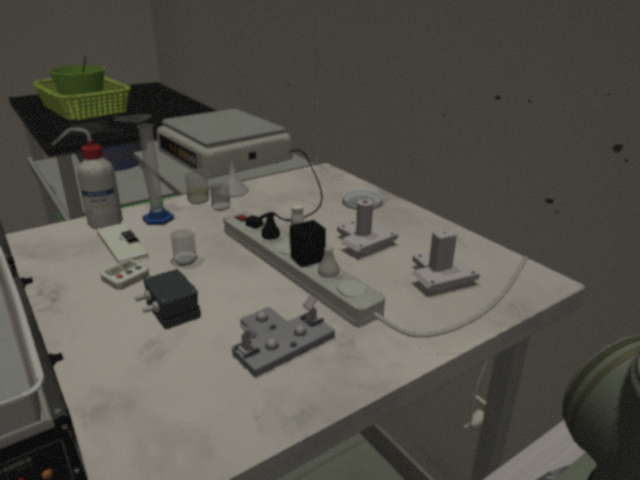

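The top view shows the base at about (250,290) and the mirror plate at about (428,295), both with the tongue pointing up the image (+x). The post plate is at (405,205). The power strip lies between the base and the mirror plate. Next I'll fit the yaws from the masks and depth.

```bash
cat > fit.py <<'E'
from h import *
from scipy.optimize import differential_evolution as DE
np.set_printoptions(precision=1,suppress=True)
def pts(cam,name,zlo,zhi,im_d=None):
    im,d=optics.grab_frame(cam); r=optics.silhouettes(cam,name)
    if not r: return None
    m=r[0]["mask"]; v,u=np.nonzero(m&(d>0)); P=world(cam,u.astype(float),v.astype(float),d[v,u].astype(float))
    print(cam,name,round(r[0]["conf"],2),m.sum(),"z pct",np.percentile(P[:,2],[2,10,30,50,70,90,98]))
    return P,im
def fitT(xy,W,x0,x1,tw,g):
    # x0 back edge, x1 tongue front; cells: reward area match = symmetric-diff on grid
    g0=np.array(g); s=2.
    gx=np.arange(-100,100,s); G=np.stack(np.meshgrid(gx,gx,indexing="ij"),-1).reshape(-1,2)+g0
    from scipy.spatial import cKDTree
    occ=cKDTree(xy).query(G)[0]<1.6
    def cost(p):
        c,sn=np.cos(p[2]),np.sin(p[2]); q=G-p[:2]; x=q[:,0]*c+q[:,1]*sn; y=-q[:,0]*sn+q[:,1]*c
        f=lambda a,b:np.clip((b-np.abs(a))/2+.5,0,1)
        ins=np.maximum(f(x-(x0+p[3])/2,(p[3]-x0)/2)*f(y,W/2), f(x-(x0+x1)/2,(x1-x0)/2)*f(y,tw/2))
        return np.abs(ins-occ).sum()
    r=DE(cost,[(g0[0]-25,g0[0]+25),(g0[1]-25,g0[1]+25),(-.5,.5),(x0+25,x0+70)],seed=1,maxiter=120,popsize=12)
    return r.x[:2],np.degrees(r.x[2]),r.x[3],r.fun,occ.sum()
E
python3 - <<'E'
from fit import *
P,im=pts("top","mirror_plate_grip",0,0)
cv2.imwrite("pics/crop1.png",cv2.resize(im[240:340,200:460,::-1],None,fx=3,fy=3,interpolation=cv2.INTER_CUBIC))
def planepts(cam,name,z):
    m=optics.silhouettes(cam,name)[0]["mask"]
    m=cv2.resize(m.astype(np.float32),None,fx=3,fy=3,interpolation=cv2.INTER_LINEAR)>.5
    v,u=np.nonzero(m);u=(u+.5)/3-.5;v=(v+.5)/3-.5
    a=world(cam,u,v,np.ones(len(u)));b=world(cam,u,v,2*np.ones(len(u)))
    return (a+(b-a)*((z-a[:,2])/(b[:,2]-a[:,2]))[:,None])[:,:2]
print("blocktop",np.median(P[P[:,2]>80],0))
print(fitT(planepts("top","mirror_plate_grip",22),104,-43,53,44,(456,-212)))
P,_=pts("top","ball_base",0,0)
print("base",fitT(planepts("top","ball_base",12),136,-54,54,46,(470,101)))
P,_=pts("top","ball_base",0,0)
E
```

```text
Traceback (most recent call last):
TypeError: cannot unpack non-iterable NoneType object
```

```bash
cat >> fit.py <<'E'
def mask(cam,name,near):
    for k in range(5):
        im,d=optics.grab_frame(cam)
        for r in optics.silhouettes(cam,name):
            if np.hypot(*(np.array(r["at"])-near))<25: return r["mask"],im,d
    print("missed",name)
def planepts(m,z,cam="top"):
    m=cv2.resize(m.astype(np.float32),None,fx=3,fy=3,interpolation=cv2.INTER_LINEAR)>.5
    v,u=np.nonzero(m);u=(u+.5)/3-.5;v=(v+.5)/3-.5
    a=world(cam,u,v,np.ones(len(u)));b=world(cam,u,v,2*np.ones(len(u)))
    return (a+(b-a)*((z-a[:,2])/(b[:,2]-a[:,2]))[:,None])[:,:2]
E
python3 - <<'E'
from fit import *
im,d=optics.grab_frame("top")
cv2.imwrite("pics/crop1.png",cv2.resize(im[240:340,200:460,::-1],None,fx=3,fy=3,interpolation=cv2.INTER_CUBIC))
def allw(d):
    v,u=np.mgrid[:480,:640]; return world("top",u.ravel().astype(float),v.ravel().astype(float),d.ravel().astype(float))
P=allw(d); 
for n,c,zb in (("mirror",(456,-212),(15,30)),("base",(470,101),(8,20)),("post",(619,-185),(15,30))):
    Q=P[(np.abs(P[:,0]-c[0])<90)&(np.abs(P[:,1]-c[1])<90)]
    print(n,np.histogram(Q[:,2],[-20,-5,5,10,15,20,25,30,40,60,80,85,90,100,200])[0])
    if n!="base": print(" top",Q[(Q[:,2]>80)&(Q[:,2]<95)].mean(0))
for n,near,z,a in (("mirror_plate_grip",(427,295),22,(104,-43,53,44,(456,-212))),("ball_base",(250,290),12,(136,-54,54,46,(470,101)))):
    r=mask("top",n,near)
    if r: print(n,r[0].sum(),fitT(planepts(r[0],z),*a))
print(env.state()["time_s"])
E
```

```text
mirror [   2 7136   85   24  149 1469  238   24   51   58   43  252    8    0]
 top [ 456.6 -210.3   86.8]
base [  11 6183   57 1787 1022  187   26   14  153    0    0    0    0    0]
post [   3 6416   25   39  130 1321  245   26   54   60   33  191    7    0]
 top [ 629.  -182.9   86.9]
mirror_plate_grip 2326 (array([ 455.1, -210.3]), np.float64(-11.769699023146336), np.float64(10.47620200117942), np.float64(180.17187750912043), np.int64(2005))
ball_base 3269 (array([473.6, 102.1]), np.float64(3.8140790766571997), np.float64(9.427485312537547), np.float64(245.68978638236572), np.int64(2890))
0.85
```

View pics/crop1.png

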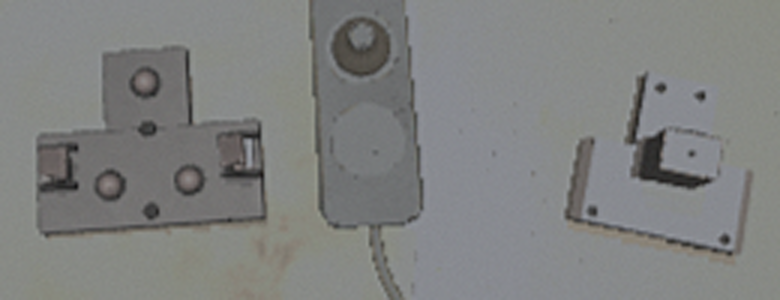

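The crop shows the base with its three balls and two jaws, tongue +x and slightly rotated. The mirror plate is turned about −10° with its block at about (690,155). I'll refine both poses from the depth band.

```bash
python3 - <<'E'
from fit import *
d=np.median([optics.grab_frame("top")[1] for _ in range(3)],0)
v,u=np.mgrid[230:350:.5,180:480:.5]
D=cv2.remap(d.astype(np.float32),u.astype(np.float32),v.astype(np.float32),cv2.INTER_NEAREST)
P=world("top",u.ravel(),v.ravel(),D.ravel().astype(float))
for n,c,zl,zh,a in (("mirror",(456,-212),14,92,(104,-43,53,44)),("base",(470,101),8,60,(136,-54,54,46))):
    Q=P[(np.abs(P[:,0]-c[0])<85)&(np.abs(P[:,1]-c[1])<85)&(P[:,2]>zl)&(P[:,2]<zh)]
    if n=="base": Q=Q[Q[:,1]>c[1]-78]
    print(n,fitT(Q[:,:2],*a,c))
    # back edge line: per y bin min x
    bins=np.round(Q[:,1]/3)
    E=np.array([(b*3,np.sort(Q[bins==b,0])[:2].mean()) for b in np.unique(bins) if abs(b*3-c[1])<44])
    print(" back edge yaw",-np.degrees(np.arctan(np.polyfit(E[:,0],E[:,1],1)[0])))
T=P[(P[:,2]>82)&(P[:,2]<92)&(P[:,1]<-150)]
print("block top",T.mean(0),cv2.minAreaRect(T[:,:2].astype(np.float32)))
# obstacles on strip
S=P[(P[:,1]<60)&(P[:,1]>-140)]; 
print(env.state()["time_s"])
v,u=np.mgrid[90:350,180:480]; P=world("top",u.ravel()*1.,v.ravel()*1.,d[90:350,180:480].ravel().astype(float))
S=P[(P[:,1]<60)&(P[:,1]>-130)&(P[:,0]<640)&(P[:,0]>350)]
for x in range(350,640,30):
    q=S[(S[:,0]>=x)&(S[:,0]<x+30)]; print(x,q[:,2].max())
E
```

```text
mirror (array([ 455.7, -210.1]), np.float64(-11.84770221732866), np.float64(9.400264766989151), np.float64(218.30887868156165), np.int64(1854))
 back edge yaw -10.684466073519589
base (array([473.9, 102.8]), np.float64(3.9137825764507665), np.float64(8.607873664083963), np.float64(232.18593806166166), np.int64(2795))
 back edge yaw 4.289776779012916
block top [ 456.5 -210.5   87. ] ((456.9540100097656, -210.98487854003906), (35.708744049072266, 26.295595169067383), 80.22810363769531)
1.0
350 950.4357510566537
380 23.226036647651746
410 40.259222786662015
440 55.93340427816732
470 53.4498617576461
500 86.59807102687324
530 102.03592317899822
560 103.07111854092521
590 103.68452101776151
620 43.59636485377124
```

Emit:
send_rows([
  [[0,0,0.006,0.123,-0.182,0,-1],[0,0,0.006,0.123,-0.182,0,-1],[0,0,0.006,0.123,-0.182,0,-1],[0,0,0.006,0.123,-0.182,0,-1],[0,0,0.006,0.123,-0.182,0,-1],[0,0,0.006,0.123,-0.182,0,-1],[0,0,0.006,0.123,-0.182,0,-1],[0,0,0.006,0.123,-0.182,0,-1],[0,0,0.006,0.123,-0.182,0,-1],[0,0,0.006,0.123,-0.182,0,-1],[0,0,0.006,0.123,-0.182,0,-1]],
])

```text
time_s: 2.1
ee_pos: [440.1, 147.7, 214.3]
ee_rot: [180.0, 0.0, 168.9]
force: [0.6, 1.0, -0.4]
gripper_width: 91.5
gripper_force: 0.0
```

Emit:
send_rows([
  [[0,0,0,0.01,-0.2,0,-1],[0,0,0,0.01,-0.2,0,-1],[0,0,0,0.01,-0.2,0,-1],[0,0,0,0.01,-0.2,0,-1],[0,0,0,0.01,-0.2,0,-1],[0,0,0,0.01,-0.2,0,-1],[0,0,0,0.01,-0.2,0,-1],[0,0,0,0.01,-0.2,0,-1],[0,0,0,0.01,-0.2,0,-1],[0,0,0,0,0,0,-1],[0,0,0,0,0,0,-1]],
])

```text
time_s: 3.2
ee_pos: [457.1, -211.0, 213.7]
ee_rot: [180.0, -0.0, 168.8]
force: [0.2, -0.5, -0.3]
gripper_width: 91.6
gripper_force: 0.0
```

Emit:
send_rows([
  [[0,0,0,0,0,-0.2,-1],[0,0,0,0,0,-0.2,-1],[0,0,0,0,0,-0.2,-1],[0,0,0,0,0,-0.16,-1],[0,0,0,0,0,-0.08,-1],[0,0,0,0,0,0,-1],[0,0,0,0,0,0,-1]],
])

```text
time_s: 3.9
ee_pos: [457.8, -209.8, 46.5]
ee_rot: [180.0, 0.0, 169.0]
force: [0.8, 0.1, -0.1]
gripper_width: 91.3
gripper_force: 0.0
```

Emit:
send_rows([
  [[0,0,0,0,0,0,1],[0,0,0,0,0,0,1],[0,0,0,0,0,0,1],[0,0,0,0,0,0,1],[0,0,0,0,0,0,1],[0,0,0,0,0,0,1],[0,0,0,0,0,0,1],[0,0,0,0,0,0,1]],
], grip_force=40)

```text
time_s: 4.7
ee_pos: [457.3, -210.8, 46.0]
ee_rot: [-180.0, 0.0, 168.9]
force: [0.9, -0.8, 0.0]
gripper_width: 33.9
gripper_force: 40.0
```

Emit:
send_rows([
  [[0,0,0,0,0,0.1,1],[0,0,0,0,0,0.2,1],[0,0,0,0,0,0.2,1],[0,0,0,0,0,0.2,1],[0,0,0,0,0,0,1]],
])

```text
time_s: 5.2
ee_pos: [460.2, -212.1, 190.8]
ee_rot: [-179.8, 0.6, 168.9]
force: [1.2, 0.1, -3.2]
gripper_width: 33.8
gripper_force: 40.0
```

Emit:
send_rows([
  [[0,0,0.016,0,0.1,0,1],[0,0,0.02,0.01,0.18,0,1],[0,0,0.02,0.01,0.18,0,1],[0,0,0.02,0.01,0.18,0,1],[0,0,0.02,0.01,0.18,0,1],[0,0,0.02,0.01,0.18,0,1],[0,0,0.02,0.01,0.18,0,1],[0,0,0.02,0,0.18,0,1],[0,0,0.01,0,0.13,0,1],[0,0,0,0,0.07,0,1],[0,0,0,0,0,0,1],[0,0,0,0,0,0,1]],
])

```text
time_s: 6.4
ee_pos: [468.8, 100.6, 185.1]
ee_rot: [-179.9, -0.1, -176.2]
force: [-0.4, 0.1, -3.6]
gripper_width: 33.9
gripper_force: 40.0
```

```bash
python3 - <<'E'
from fit import *
s=env.state();print(s["time_s"],s["ee_pos"],s["ee_rot"],s["gripper_width"],s["force"])
for c in ("top","scene"):
    im,d=optics.grab_frame(c)
    cr=im[200:360,130:370] if c=="top" else im[180:400,160:440]
    cv2.imwrite(f"pics/{c}2.png",cv2.resize(cr[:,:,::-1],None,fx=2.7,fy=2.7,interpolation=cv2.INTER_CUBIC))
    if c=="top":
        v,u=np.mgrid[200:360:.5,130:370:.5]
        D=cv2.remap(d.astype(np.float32),u.astype(np.float32),v.astype(np.float32),cv2.INTER_NEAREST)
        P=world(c,u.ravel(),v.ravel(),D.ravel().astype(float))
        zt=s["ee_pos"][2]+18.8-3-39
        Q=P[(abs(P[:,2]-zt)<5)&(abs(P[:,0]-470)<90)&(abs(P[:,1]-102)<90)]
        print(len(Q),zt,Q.min(0),Q.max(0),cv2.minAreaRect(Q[:,:2].astype(np.float32)))
E
```

```text
6.4 [468.8 100.6 185.1] [-179.9   -0.1 -176.2] 33.8591685816856 [-0.4  0.1 -3.6]
1712 161.87848328259068 [422.1  46.7 156.9] [463.5 149.8 166.2] ((443.1470947265625, 98.4896240234375), (36.54597091674805, 103.8402328491211), 3.640123128890991)
```

View pics/top2.png

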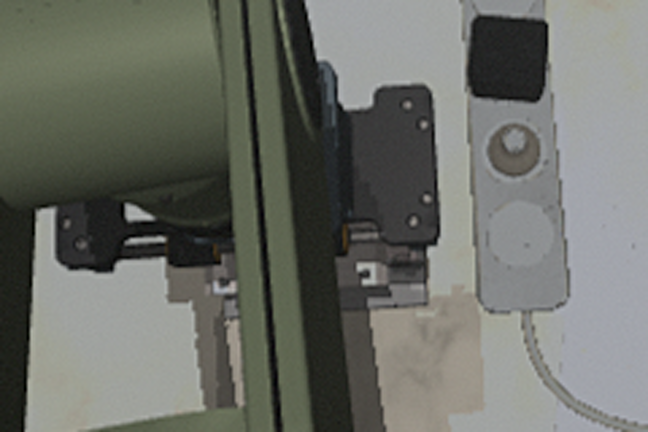

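View pics/scene2.png

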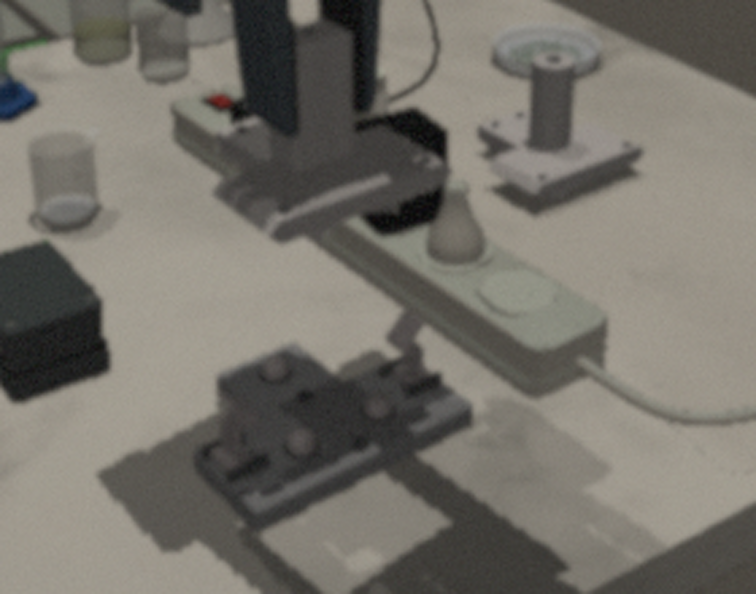

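The plate is held level, with its tongue over the base's tongue. By the bar's back edge it is about (1, 2) mm short of home, so I'll correct that and descend to just above the jaws.

Emit:
send_rows([
  [[0,0,0,0.005,0.007,-0.1,1],[0,0,0,0,0,-0.15,1],[0,0,0,0,0,-0.15,1],[0,0,0,0,0,-0.06,1],[0,0,0,0,0,-0.03,1],[0,0,0,0,0,0,1],[0,0,0,0,0,0,1]],
])

```text
time_s: 7.2
ee_pos: [471.2, 102.4, 88.8]
ee_rot: [180.0, 0.1, -176.2]
force: [0.5, -0.0, -3.5]
gripper_width: 33.9
gripper_force: 40.0
```

```bash
python3 - <<'E'
from fit import *
im,d=optics.grab_frame("scene")
cr=im[180:400,160:440]
cv2.imwrite("pics/s3.png",cv2.resize(cr[:,:,::-1],None,fx=2.7,fy=2.7,interpolation=cv2.INTER_CUBIC))
E
```

```text
(no output)
```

View pics/s3.png

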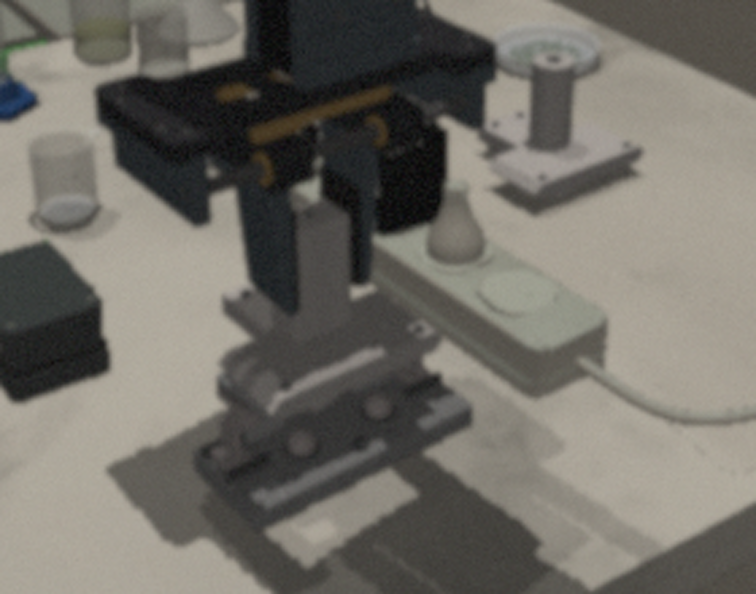

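The plate sits level between the jaws and over the balls. I'll press it down in small steps.

Emit:
send_rows([
  [[0,0,0,0,0,-0.02,1],[0,0,0,0,0,-0.02,1],[0,0,0,0,0,-0.01,1],[0,0,0,0,0,-0.01,1],[0,0,0,0,0,-0.01,1],[0,0,0,0,0,0,1]],
])

```text
time_s: 7.85
ee_pos: [471.3, 102.9, 74.6]
ee_rot: [180.0, 0.1, -176.2]
force: [-0.1, -0.4, 2.2]
gripper_width: 33.6
gripper_force: 40.0
```

Emit:
send_rows([
  [[0,0,0,0,0,-0.01,1],[0,0,0,0,0,-0.01,1],[0,0,0,0,0,0,1]],
])

```text
time_s: 8.15
ee_pos: [471.2, 102.8, 70.2]
ee_rot: [180.0, 0.1, -176.2]
force: [1.5, 0.2, -0.2]
gripper_width: 33.7
gripper_force: 40.0
```

Emit:
send_rows([
  [[0,0,0,0,0,-0.01,1],[0,0,0,0,0,-0.01,1],[0,0,0,0,0,0,1]],
])

```text
time_s: 8.45
ee_pos: [468.7, 102.5, 64.4]
ee_rot: [-180.0, -0.2, -176.2]
force: [0.0, -0.5, -11.0]
gripper_width: 33.9
gripper_force: 40.0
```

Emit:
send_rows([
  [[0,0,0,0,0,-0.01,1],[0,0,0,0,0,-0.005,1],[0,0,0,0,0,0,1]],
])

```text
time_s: 8.75
ee_pos: [469.6, 102.8, 62.9]
ee_rot: [180.0, -0.1, -176.2]
force: [-2.3, 1.1, -3.4]
gripper_width: 33.9
gripper_force: 40.0
```

Emit:
send_rows([
  [[0,0,0,0,0,0,-0.3],[0,0,0,0,0,0,-0.3],[0,0,0,0,0,0,-0.3],[0,0,0,0,0,0,-0.3],[0,0,0,0,0,0,-0.3]],
])

```text
time_s: 9.25
ee_pos: [470.6, 102.7, 63.2]
ee_rot: [180.0, 0.0, -176.2]
force: [-0.6, 0.0, 0.5]
gripper_width: 59.3
gripper_force: 0.0
```

Emit:
send_rows([
  [[0,0,0,0,0,0.05,-0.3],[0,0,0,0,0,0.15,-0.3],[0,0,0,0,0,0.2,-0.3],[0,0,0,0,0,0.2,-0.3],[0,0,0,0,0,0.2,-0.3],[0,0,0,0,-0.2,0,-0.3],[0,0,0,0,-0.2,0,-0.3],[0,0,0,0,-0.2,0,-0.3],[0,0,0,0,-0.2,0,-0.3],[0,0,0,0,-0.2,0,-0.3],[0,0,0,0,-0.2,0,-0.3],[0,0,0,0,0,0,-0.3]],
])

```text
time_s: 10.45
ee_pos: [470.3, -141.3, 223.7]
ee_rot: [-179.9, 0.1, -176.5]
force: [-0.1, 0.9, -1.8]
gripper_width: 59.2
gripper_force: 0.0
```

```bash
python3 - <<'E'
from fit import *
im,d=optics.grab_frame("scene")
cv2.imwrite("pics/s4.png",cv2.resize(im[180:400,160:440,::-1],None,fx=2.7,fy=2.7,interpolation=cv2.INTER_CUBIC))
d=np.median([optics.grab_frame("top")[1] for _ in range(3)],0)
v,u=np.mgrid[200:360,130:370]
P=world("top",u.ravel()*1.,v.ravel()*1.,d[200:360,130:370].ravel().astype(float))
Q=P[(abs(P[:,0]-470)<60)&(abs(P[:,1]-102)<60)]
T=Q[(Q[:,2]>95)&(Q[:,2]<115)];print("top",len(T),T.mean(0))
B=Q[(Q[:,2]>34)&(Q[:,2]<48)]
A=np.c_[B[:,:2]-[470,102],np.ones(len(B))];k=np.linalg.lstsq(A,B[:,2],rcond=None)[0];print("T top z, tilt deg",len(B),k[2],np.degrees(k[:2]))
im,_=optics.grab_frame("top"); cv2.imwrite("pics/t4.png",cv2.resize(im[200:360,130:370,::-1],None,fx=2.7,fy=2.7,interpolation=cv2.INTER_CUBIC))
E
```

```text
top 317 [468.7 102.4 103.4]
T top z, tilt deg 1947 39.98955827402271 [0.2 0.2]
```

View pics/s4.png

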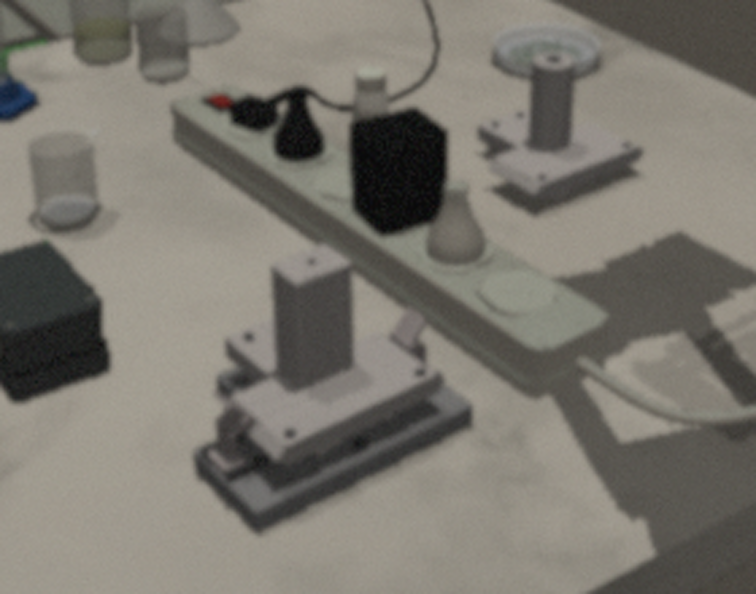

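View pics/t4.png

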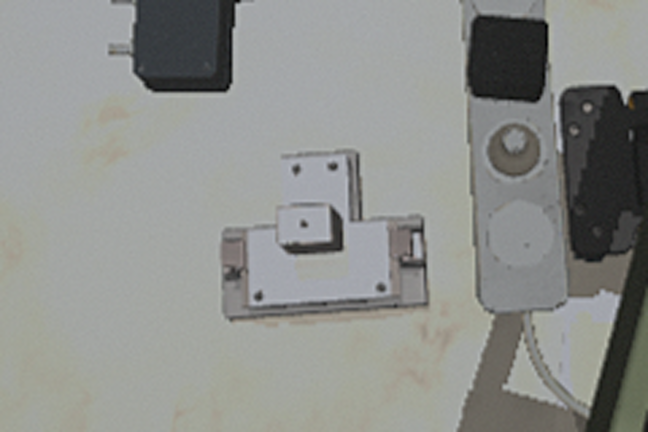

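The plate is seated squarely, with its tongue over the base's tongue and both jaws closed over the bar ends. The T's top is at 40.0 mm (79−39 = 40), the tilt is about 0.2°, and the block top is near 104 mm. The post plate hasn't been touched and the gripper is clear.

```bash
python3 -c "
from workcell import env
print(env.job_done())"
```

```text
the job is handed in; nothing more can be done
None
```

The mirror plate is home and level on the three balls with both jaws closed over it, the gripper has let go and backed off, the post plate was left where it stood, and the job was handed in at about 10.7 s.

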